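Lay a lamp column on the turning rolls and click it into the end catch

ROBOT

A 6-joint arm with a two-finger parallel gripper is mounted at the origin on the work surface. World frame = base frame: x ahead of the robot, y to its left, z up, the work surface at z = 0. Lengths are in m, angles in rad, forces in N, time in s.
With the tool pointing down it reaches from about 0.35 to 1 m from the base axis. Payload 7.1 kg.
Tool frame: the origin (TCP) lies midway between the tips of the shut fingers; the grasp point (between the pads) lies 19 mm behind it; z points along the fingers, y is the line along which they close (so a half turn about z gives the same grasp; the last joint's range is limited). The gripper opens to 85 mm and grips with 20 to 120 N. Pads are 22 mm wide; open, the fingers measure 114 mm over their backs; the gripper's body (76 mm by 85 mm) begins 54 mm behind the grasp point. The pads swing forward as they close: fully open they stand 13 mm farther back than shut.
Start: joints at [1.242, 0.423, 1.63, -0, 1.089, -0.019], TCP at [0.191, 0.595, 0.231] pointing down, gripper open.
Joint ranges: [-3, 3], [-0.9, 2.11], [0.09, 2.58], [-1.31, 4.45], [0.11, 2.69], [-2.54, 2.54]. Speed limits (rad/s): [2.39, 2.39, 3.01, 3.14, 3.14, 3.14].

INTERFACE

Orientations are given as [roll, pitch, yaw] about the fixed x, y, z axes, in that order (R = Rz(yaw) Ry(pitch) Rx(roll)).
In Python, from rig import bot, optics, ticket gives the robot as it stands.
- The arm moves only by the tool step_arm, never from a script. Its arguments are lists of equal length, an entry for each row: "travel": the shift along the tool's x, y, z in mm, a list of three; "twist": the turn about the tool's z in degrees. In form: {"travel": [[x, y, z], ...], "twist": [twist, ...]}. A call has 1 to 20 rows; each row is the pose to reach, as a shift and turn from the pose commanded when the call began, along the tool's axes at that moment; what a row does not reach only later rows make up. A row lasts 1/12 s, in which the tool goes at most 41.7 mm and 7.16 degrees, less where a joint would pass 70% of its speed; a pose out of reach is approached as far as the arm can. A call with a gripper value outside its range is refused whole. "claw" is the finger opening in mm, from 0 to 85.4, set as the call begins (left out, the last holds). The fingers move at their own pace and stop on an object; "force" is the grip in N (left out, the last holds). Time passes only in rows, so rows that repeat a pose let the fingers close. It gives the time, the measured TCP pose, the force, the opening and the grip force at its end, in the units of the state.
- bot.get_obs(): the state, without advancing time (a new reading comes with each control period).
- optics.camera(name): name is "side" or "top" or "wrist"; returns a dict with "frame" (384x512x3 uint8, red, green, blue), "mtx" (3x3 intrinsics, pixels), "world_from_camera" (4x4, takes a point from camera to world coordinates); the wrist camera has in their place "tool_from_camera" (4x4, takes a point from camera to tool coordinates, whose origin is the TCP and whose axes are the flange's). Camera axes: x right, y down, z forward; pixel columns grow to the right and rows downward; lengths in m; the calibration is good to about 2 mm. A picture is of the moment at which its call begins: read the wrist's pose just before it. There is no depth.
- ticket.close_job(): hands the job in; it is judged then, once.
The state is a dict: "time_s": time; "q": joint angles; "qd": joint speeds; "effort": joint torques, N m; "tool_pos": TCP position; "orientation": TCP orientation; "force": force on the tool from outside, world axes, zero at the start; "wrist_torque": the same for the moment, N m; "opening": finger opening in m; "gripper_force": force on a finger pad.
Only numpy, scipy, OpenCV 4.12 (cv2) and the standard library are available. Lean on these libraries where they do the work, as an engineer would, in place of code of your own. Each camera call takes 0.05 s, during which the arm holds its last target. There are 200 camera calls.

TASK

Get the lamp column with the ball head ready for polishing: take it from the wooden rest and lay it gently on the rubber rolls, ball head towards the catch but still short of it, let go so that it lies still, and without setting the rolls spinning. Then push it endways along the rolls, ball head first into the catch, until it clicks home against the end stop. Leave the plain tube, the screwdriver and the brass socket shell where they are.

Things in the scene. Friction and masses are not known exactly. Their poses are not given: they have to be found in the camera images.
- column: Turned brass lamp column, 251 mm long, about 0.36 kg (varies), lying level across the rails of the rest. Origin on its axis, within 5 mm of the centre of mass; own x along the axis towards the ball head. Body 32 mm in diameter, x = -105 to +95; foot flange 40 mm in diameter, x = -115 to -105; neck 20 mm in diameter, then a ball 34 mm in diameter centred at x = +119.
- column_head (a point): Point on the column's axis at the very front of the ball head (136 mm from its origin).
- column_foot (a point): Centre of the flat face of the foot flange (115 mm behind the origin), the face to push on.
- stand: Turning-roll stand, fixed on the bench: grey base plate 300 x 116 mm, top 18 mm above the bench, carrying two rolls, a catch and a stop. Origin at bench height midway between the four wheels; x along the rolls towards the catch. A column in the dip between the rolls lies along x at y = 0, its axis 77.7 mm above the bench. Bearing blocks at x = -82 and +82 rise to 54 mm.
- rolls_mid (a point): Midway between the four wheels at the axis height of a lying column (77.7 mm). The column lies balanced on all four wheels and clear of the catch when its origin is 12 to 30 mm behind this point (towards -x of the stand); when home its origin is 35 mm ahead of it.
- catch_mouth (a point): Centre of the open mouth of the catch, on the axis of a lying column, 128.5 mm ahead of rolls_mid. The catch is a steel bridge open at both ends, 20 mm long: two cheeks 40 mm apart inside, underside of the crosspiece 103 mm and top 109 mm above the bench, a sprung ball in each cheek.
- stop_face (a point): Point on the upright stop plate (98 mm high) that the ball head touches when home, 171 mm ahead of rolls_mid on the same axis. Pushing past the sprung balls takes 8 to 15 N; they have snapped in behind the ball head only when it is within about 4 mm of the stop, and then it can creep back at most 2 mm.
- roll_a (a joint): Angle (rad) of the roll on the +y side of the stand: an 8 mm steel shaft along the stand's x, 26 mm beside its midline and 46 mm above the bench, with two crowned rubber-tyred wheels 50 mm in diameter at x = -55 and +55, their metal hubs tapering to 22 mm either side. Both rolls turn freely, with hardly any friction.
- roll_b (a joint): Angle (rad) of the same roll on the -y side of the stand.
- ball_a (a joint): How far (m) the catch's sprung ball on the +y side is pushed back into its cheek: 0 when out, 0.0045 as the ball head passes.
- ball_b (a joint): The same for the sprung ball on the -y side.
- rest: Ribbed wooden rest, fixed: base board 156 x 190 x 12 mm, two cross rails (16 mm thick) at x = -60 and +60, rib tops 60 mm above the bench. Origin under its centre, x along the parts on it. The two brass parts lie in the grooves at y = -54 and +54, axes 70.6 mm above the bench, either in either groove. Between the rails 104 mm is free down to the base board.
- plain_tube: A plain brass tube of 32 mm diameter and 210 mm length without flange or ball head, the other part on the rest. Origin on its axis at mid-length, x along it. Not to be used.
- screwdriver: Screwdriver with a black handle, 210 mm long, lying on the bench. Bystander. Origin under its middle.
- socket_shell: Brass lamp-socket shell standing on the bench, 37 mm in diameter, 52 mm high. Bystander. Origin at the centre of its underside.

How it is judged:
By the outcome, as a careful person would: the job done as asked, in the order asked, and still so for the second after the job is handed in, with the robot touching nothing.
It also fails if it takes over 61 s, if anything falls off the work surface, if the arm or the gripper's body presses on something with over 40 N, if the wrist force passes 120 N, or if a joint passes its speed limit or range.

## Working session

There is one attempt and no reset: what is moved stays moved. The work goes in short steps, Python scripts to look and compute and a tool call to move; the robot and the scene stay as the last step left them, time stands still between calls to the robot, and variables do not carry over. Pictures are saved under pics/ and viewed, at most 13 in all, crops included, and the job is handed in when it is done.

Besides the shell and the picture viewer there is one more tool, called as name(argument=value, ...), one argument or row to a line, values as JSON. step_arm: Moves the arm, as the interface text tells. Its arguments: {"type":"object","properties":{"travel":{"type":"array"},"twist":{"type":"array"},"claw":{"type":"number"},"force":{"type":"number"}},"required":["travel","twist"]}

```bash
mkdir -p pics
python3 - <<'E'
from rig import bot,optics,ticket
import cv2,json,numpy as np
print(bot.get_obs())
for n in("top","side"):
    c=optics.camera(n);cv2.imwrite(f"pics/{n}0.png",c["frame"][:,:,::-1])
    print(n,c["mtx"],c["world_from_camera"])
    np.savez(f"{n}.npz",K=c["mtx"],T=c["world_from_camera"])
E
```

```text
{'time_s': 0.0, 'q': array([ 1.24201740e+00,  4.23842466e-01,  1.63072557e+00,  8.83309033e-06,
        1.08865023e+00, -1.90032137e-02]), 'qd': array([ 8.33647519e-04, -9.00520390e-05,  1.01447153e-03, -4.37015718e-04,
        1.03948002e-04,  6.13965831e-04]), 'effort': array([-7.51698080e-04, -5.57380986e+01, -2.81744152e+01, -6.26716769e-05,
        7.31717490e-03,  1.28306718e-05]), 'tool_pos': array([0.19031514, 0.5947076 , 0.23053073]), 'orientation': array([-3.13996748e+00, -3.87080969e-05,  2.83181281e+00]), 'force': array([-0.29642035, -0.06541165,  0.5462605 ]), 'wrist_torque': array([-0.03941222,  0.02452855, -0.00735809]), 'gripper_force': 0.0, 'opening': 0.08545323038574712}
top [[467.51294292   0.         250.97304174]
 [  0.         467.51294292 191.50980649]
 [  0.           0.           1.        ]] [[ 0.0205953  -0.97890688  0.2032662   0.29961707]
 [-0.99978441 -0.01962834  0.00677208 -0.02071466]
 [-0.00263946 -0.20336185 -0.97910009  1.49792064]
 [ 0.          0.          0.          1.        ]]
side [[405.66735443   0.         256.66096732]
 [  0.         405.66735443 183.3063842 ]
 [  0.           0.           1.        ]] [[ 0.75386    -0.44206211  0.4860825   0.12813884]
 [-0.65687528 -0.49076791  0.57241744 -0.58087915]
 [-0.01449037 -0.75081819 -0.66034996  0.7321134 ]
 [ 0.          0.          0.          1.        ]]
```

View pics/top0.png

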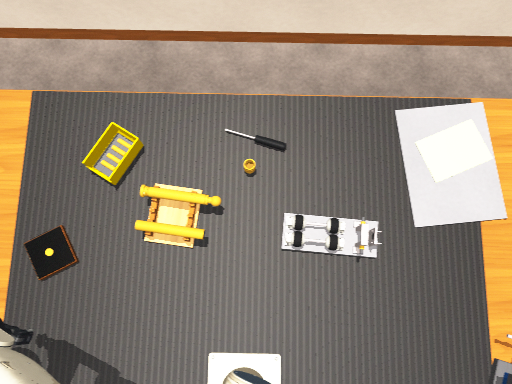

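View pics/side0.png

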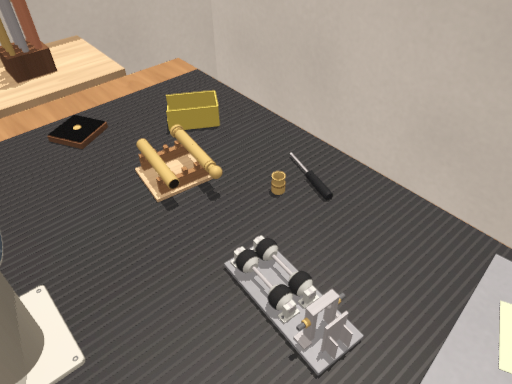

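Top view: column with flange at (143,191) and ball at (216,201); plain tube below it; stand at (283–380, 213–257) with its catch at about (362,235), to the right. The side view agrees. Next I enlarge.

Run:
```python
import cv2,numpy as np
def crop(n,x,y,w,h,W,H,st):
    im=cv2.imread(f"pics/{n}0.png")[y:y+h,x:x+w]; im=cv2.resize(im,(W,H),interpolation=cv2.INTER_CUBIC)
    for k in range(x-x%10+10,x+w,10):
        X=int((k-x+.5)*W/w);cv2.line(im,(X,0),(X,6),(0,0,255),1)
        if k%20==0: cv2.putText(im,str(k),(X-10,16),0,.35,(0,255,255))
    for k in range(y-y%10+10,y+h,10):
        Y=int((k-y+.5)*H/h);cv2.line(im,(0,Y),(6,Y),(0,0,255),1);cv2.putText(im,str(k),(8,Y+4),0,.35,(0,255,255))
    return im
a=np.hstack([crop("top",130,177,100,75,400,300,0),crop("top",282,200,100,75,400,300,0)])
b=np.hstack([crop("side",130,120,100,75,400,300,0),crop("side",220,230,150,112,400,300,0)])
cv2.imwrite("pics/crop.png",np.vstack([a,b]))
```

```text
(no output)
```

View pics/crop.png

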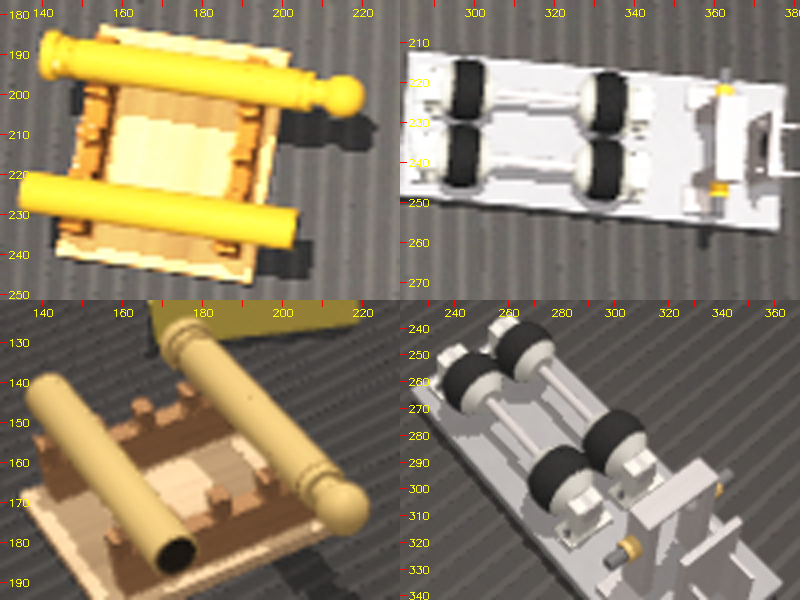

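```bash
cat > h.py <<'E'
import numpy as np
from scipy.optimize import least_squares
C={n:np.load(n+".npz") for n in("top","side")}
def proj(n,p):
    T=C[n]["T"];q=C[n]["K"]@(T[:3,:3].T@(np.asarray(p)-T[:3,3]));return q[:2]/q[2]
def place(s,p,z0=0):
    c,n=np.cos(s[2]),np.sin(s[2]);return np.array([s[0]+c*p[0]-n*p[1],s[1]+n*p[0]+c*p[1],p[2]])
def fit(obs,s0):
    f=lambda s:np.concatenate([proj(n,place(s,p))-uv for n,p,uv in obs])
    r=least_squares(f,s0,x_scale=[.01,.01,.01]);return r.x,r.fun.reshape(-1,2)
E
python3 - <<'E'
from h import *
np.set_printoptions(precision=4,suppress=True)
W=[(-.055,.026,.046),(-.055,-.026,.046),(.055,.026,.046),(.055,-.026,.046)]
t=[(298,222.2),(297,238.2),(333.2,225.2),(332.5,242)]
s=[(267,248.4),(246.8,260.3),(300.4,283.5),(280.9,297.3)]
cm=[("top",(.119,0,.0706),(215.5,200.5)),("top",(-.11,0,.0706),(142,190.5)),("side",(.119,0,.0706),(215.5,171)),("side",(-.11,0,.0706),(175.8,130))]
for nm,o in(("stand",[("top",a,b) for a,b in zip(W,t)]+[("side",a,b) for a,b in zip(W,s)]),("col",cm)):
    for sub in(o,[a for a in o if a[0]=="top"],[a for a in o if a[0]=="side"]):
        x,r=fit(sub,[.5,.1,-1.6]);print(nm,x,np.degrees(x[2]));
        if sub is o:print(r)
E
```

```text
stand [ 0.4778 -0.215  -1.6466] -94.34062351280396
[[ 0.7366 -0.609 ]
 [ 0.4721 -0.0784]
 [ 0.6637 -0.2609]
 [ 0.3517 -0.4783]
 [-0.5608  0.435 ]
 [ 0.1166  0.2604]
 [-0.2372 -0.4801]
 [-0.9337 -0.5636]]
stand [ 0.4767 -0.2132 -1.644 ] -94.19391440633159
stand [ 0.4783 -0.2158 -1.6484] -94.44366457276892
col [ 0.5806  0.218  -1.685 ] -96.54227725278118
[[-0.3209 -0.5767]
 [ 0.6584 -0.228 ]
 [-0.4634  0.0596]
 [-0.2466  0.286 ]]
col [ 0.5793  0.2185 -1.6874] -96.68081467457229
col [ 0.5817  0.2179 -1.684 ] -96.4854208193309
```

```bash
cat >> h.py <<'E'
from scipy.spatial.transform import Rotation as Ro
def goto(p,yaw_deg):
    from rig import bot
    o=bot.get_obs();R=Ro.from_euler("xyz",o["orientation"]).as_matrix()
    d=R.T@(np.array(p)-o["tool_pos"])*1000
    tw=(np.degrees(o["orientation"][2])-yaw_deg+180)%360-180
    print("t",round(o["time_s"],2),"pos",o["tool_pos"].round(4),"rpy",np.degrees(o["orientation"]).round(2),"F",o["force"].round(2),"open",round(o["opening"],4),"travel",d.round(1),"twist",round(tw,2))
E
python3 -c "
from h import *
goto([.5806,.218,.2],83.46)"
```

```text
t 0.1 pos [0.1904 0.5948 0.2306] rpy [-179.92   -0.    162.25] F [ 0.72 -0.58  0.11] open 0.0857 travel [-486.5 -239.8   30.9] twist 78.79
```

step_arm(
  travel=[
    [-486.5,-239.8,30.9],
    [-486.5,-239.8,30.9],
    [-486.5,-239.8,30.9],
    [-486.5,-239.8,30.9],
    [-486.5,-239.8,30.9],
    [-486.5,-239.8,30.9],
    [-486.5,-239.8,30.9],
    [-486.5,-239.8,30.9],
    [-486.5,-239.8,30.9],
    [-486.5,-239.8,30.9],
    [-486.5,-239.8,30.9],
    [-486.5,-239.8,30.9],
    [-486.5,-239.8,30.9],
    [-486.5,-239.8,30.9],
    [-486.5,-239.8,30.9],
    [-486.5,-239.8,30.9],
    [-486.5,-239.8,30.9],
  ],
  twist=[78.8,78.8,78.8,78.8,78.8,78.8,78.8,78.8,78.8,78.8,78.8,78.8,78.8,78.8,78.8,78.8,78.8],
)

```text
time_s: 1.52
tool_pos: [0.5797, 0.2193, 0.2001]
orientation: [-3.141, 0.0, 1.457]
force: [0.3, 0.1, 0.7]
opening: 0.0851
gripper_force: 0.0
```

```bash
cat >> h.py <<'E'
def snap(fn):
    from rig import bot,optics
    import cv2
    o=bot.get_obs();c=optics.camera("wrist");cv2.imwrite(fn+".png",c["frame"][:,:,::-1])
    M=np.eye(4);M[:3,:3]=Ro.from_euler("xyz",o["orientation"]).as_matrix();M[:3,3]=o["tool_pos"]
    np.savez(fn+".npz",K=c["mtx"],T=M@c["tool_from_camera"],t2c=c["tool_from_camera"])
E
python3 -c "
from h import *
goto([.5806,.218,.2],83.46)
snap('pics/w1');c=np.load('pics/w1.npz');print(c['K'],c['t2c'])"
```

```text
t 1.52 pos [0.5797 0.2193 0.2001] rpy [-1.7994e+02  1.0000e-02  8.3500e+01] F [0.26 0.1  0.65] open 0.0851 travel [-1.2  1.1  0.1] twist 0.04
[[303.62924416   0.         257.01840472]
 [  0.         303.62924416 190.73942416]
 [  0.           0.           1.        ]] [[ 2.88135103e-04 -9.58811017e-01 -2.84044629e-01  7.18743754e-02]
 [ 9.99999939e-01  3.31940469e-04 -1.06085770e-04  1.00993764e-03]
 [ 1.96002112e-04 -2.84044581e-01  9.58811054e-01 -1.42261372e-01]
 [ 0.00000000e+00  0.00000000e+00  0.00000000e+00  1.00000000e+00]]
```

View pics/w1.png

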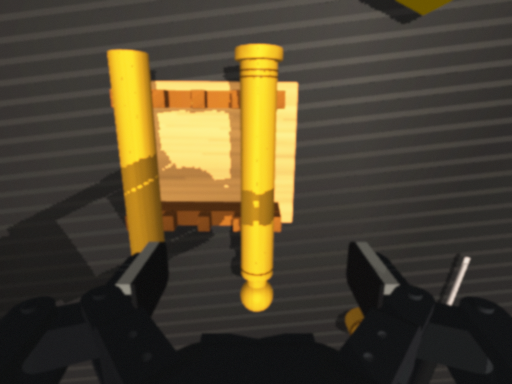

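Wrist view: column runs down the picture with its flange at about (259,53) and ball at (257,296); tube to the left, fingers at the bottom. I fit its pose from this view.

Run:
```python
from h import *
import h,cv2
np.set_printoptions(precision=4,suppress=True)
h.C["w1"]=np.load("pics/w1.npz")
im=cv2.imread("pics/w1.png").astype(int)
for r in(48,52,100,110,170,180,190,240,250,260,285,290,295,300,305):
    m=np.where((im[r,200:310,2]>90)&(im[r,200:310,0]<60+0*im[r,200:310,2]))[0]+200
    print(r,m.min(),m.max(),(m.min()+m.max())/2)
for c in(257,260):
    m=np.where((im[:,c,2]>90)&(im[:,c,0]<60))[0];print(c,m.min(),m.max())
for f in[(259.3,52.5)]:
    print(fit([("w1",(.119,0,.0706),(257.3,295.5)),("w1",(-.11,0,.0706),f)],[.58,.218,-1.685]))
```

```text
48 235 282 258.5
52 234 283 258.5
100 200 283 241.5
110 240 275 257.5
170 240 274 257.0
180 240 273 256.5
190 240 273 256.5
240 241 273 257.0
250 241 273 257.0
260 241 273 257.0
285 243 270 256.5
290 241 272 256.5
295 240 273 256.5
300 241 272 256.5
305 243 269 256.0
257 43 312
260 43 311
(array([ 0.5815,  0.2181, -1.6907]), array([[ 0.0129, -1.9365],
       [-0.0088,  1.2192]]))
```

step_arm(
  travel=[
    [0,0,30],
    [0,0,60],
    [0,0,80],
    [0,0,80],
  ],
  twist=[0.3,0.3,0.3,0.3],
)

```text
time_s: 1.9
tool_pos: [0.5769, 0.2188, 0.1164]
orientation: [-3.135, 0.003, 1.453]
force: [-0.9, -0.6, -1.1]
opening: 0.0852
gripper_force: 0.0
```

```bash
python3 -c "
from h import *
goto([.5808,.218,.0546],83.2)"
```

```text
t 1.9 pos [0.5769 0.2188 0.1164] rpy [-179.61    0.19   83.27] F [-0.86 -0.6  -1.09] open 0.0852 travel [-0.1  4.3 61.8] twist 0.07
```

step_arm(
  travel=[
    [0,0,0],
    [0,0,0],
    [0,0,0],
    [0,0,0],
  ],
  twist=[0,0,0,0],
)

```text
time_s: 2.23
tool_pos: [0.5816, 0.2191, 0.1222]
orientation: [3.139, -0.001, 1.452]
force: [0.4, 0.7, -0.3]
opening: 0.0851
gripper_force: 0.0
```

```bash
python3 -c "
from h import *
goto([.5808,.218,.0546],83.2)"
```

```text
t 2.23 pos [0.5816 0.2191 0.1222] rpy [ 1.7985e+02 -7.0000e-02  8.3170e+01] F [ 0.4   0.72 -0.32] open 0.0851 travel [-1.3 -0.9 67.6] twist -0.03
```

step_arm(
  travel=[
    [0,0,18],
    [0,0,36],
    [0,0,52],
    [0,0,62],
    [0,0,66],
    [0,0,66],
    [0,0,66],
    [0,0,66],
  ],
  twist=[0,0,0,0,0,0,0,0],
)

```text
time_s: 2.9
tool_pos: [0.5815, 0.2188, 0.0555]
orientation: [3.14, -0.001, 1.451]
force: [0.1, 0.2, 0.1]
opening: 0.0855
gripper_force: 0.0
```

step_arm(
  travel=[
    [0,0,0],
    [0,0,0],
    [0,0,0],
    [0,0,0],
    [0,0,0],
    [0,0,0],
    [0,0,0],
    [0,0,0],
  ],
  twist=[0,0,0,0,0,0,0,0],
  claw=24,
  force=40,
)

```text
time_s: 3.57
tool_pos: [0.5799, 0.2186, 0.0545]
orientation: [-3.14, 0.0, 1.451]
force: [-5.9, 1.8, 5.4]
opening: 0.0308
gripper_force: 39.6
```

```bash
python3 -c "
from h import *
goto([.5808,.218,.0546],83.2)"
```

```text
t 3.57 pos [0.5799 0.2186 0.0545] rpy [-1.7991e+02  2.0000e-02  8.3150e+01] F [-5.93  1.8   5.36] open 0.0308 travel [-0.5  1.  -0.1] twist -0.05
```

step_arm(
  travel=[
    [0,0,-3],
    [0,0,-10],
    [0,0,-25],
    [0,0,-45],
    [0,0,-65],
    [0,0,-85],
    [0,0,-105],
    [0,0,-118],
    [0,0,-125],
    [0,0,-125],
    [0,0,-125],
    [0,0,-125],
  ],
  twist=[0,0,0,0,0,0,0,0,0,0,0,0],
)

```text
time_s: 4.57
tool_pos: [0.58, 0.2182, 0.1781]
orientation: [-3.14, 0.001, 1.451]
force: [-0.2, -0.3, -4.6]
opening: 0.0307
gripper_force: 40.0
```

Run:
```python
from h import *
goto([.478-.02*np.cos(np.radians(-94.3)),-.214-.02*np.sin(np.radians(-94.3)),.18],85.7)
snap('pics/w2')
```

```text
t 4.57 pos [0.58   0.2182 0.1781] rpy [-1.7989e+02  6.0000e-02  8.3150e+01] F [-0.23 -0.33 -4.61] open 0.0307 travel [-421.3  -50.6   -1.4] twist -2.55
```

View pics/w2.png

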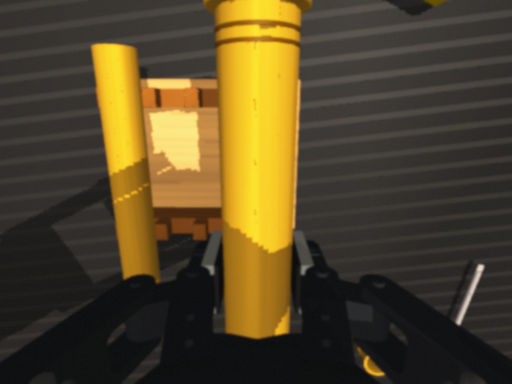

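Wrist view: column held level and centred between the fingers (centre at about column 258); the tube remains on the rest. Now over the stand.

step_arm(
  travel=[
    [-10,-1.2,0],
    [-30,-3.6,0],
    [-60,-7.2,0],
    [-95,-11.4,0],
    [-130,-15.6,0],
    [-165,-19.8,0],
    [-200,-24,0],
    [-235,-28.2,0],
    [-270,-32.4,0],
    [-305,-36.6,0],
    [-340,-40.8,0],
    [-370,-44.4,0],
    [-395,-47.4,0],
    [-412,-49.5,0],
    [-421,-50.6,0],
    [-421,-50.6,0],
    [-421,-50.6,0],
    [-421,-50.6,0],
    [-421,-50.6,0],
  ],
  twist=[0,0,-0.3,-0.6,-0.9,-1.2,-1.5,-1.8,-2.1,-2.3,-2.5,-2.5,-2.5,-2.5,-2.5,-2.5,-2.5,-2.5,-2.5],
)

```text
time_s: 6.2
tool_pos: [0.4804, -0.1924, 0.1793]
orientation: [-3.141, -0.0, 1.496]
force: [0.6, -0.4, -2.6]
opening: 0.0309
gripper_force: 40.0
```

Run:
```python
from h import *
goto([.478-.02*np.cos(np.radians(-94.3)),-.214-.02*np.sin(np.radians(-94.3)),.18],85.7)
snap('pics/w3')
import cv2
im=cv2.imread('pics/w3.png');cv2.imwrite('pics/w3b.png',cv2.resize(im[0:384],(800,600),interpolation=cv2.INTER_CUBIC))
```

```text
t 6.2 pos [ 0.4804 -0.1924  0.1793] rpy [-1.7998e+02 -2.0000e-02  8.5730e+01] F [ 0.63 -0.38 -2.59] open 0.0309 travel [-1.7 -0.8 -0.7] twist 0.03
```

View pics/w3b.png

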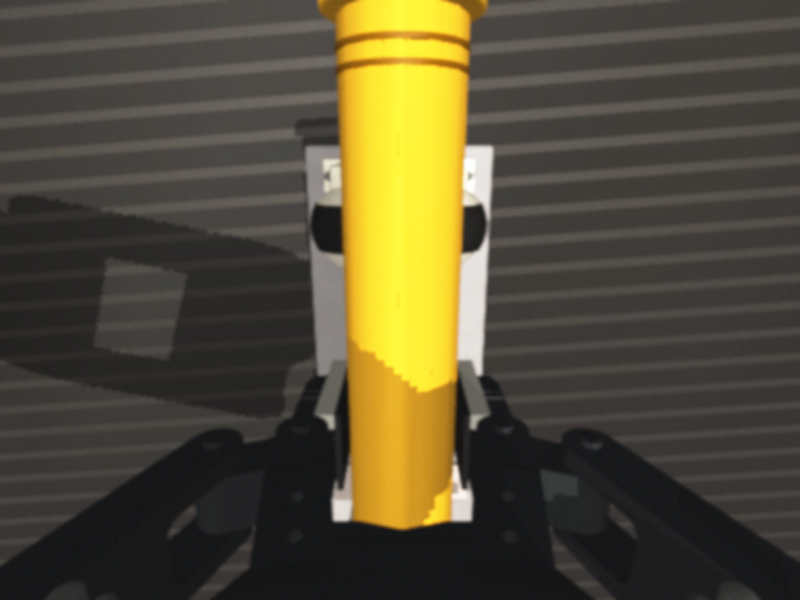

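Wrist view (upscaled): far wheel pair's outer edges at (311,225) and (487,225), base edges at 305–494, column centred on 403, fingers centred on 402. The rolls are parallel to the column, and the mid-plane sits about 1.8 mm to the tool's −y once the camera bias is taken out.

step_arm(
  travel=[
    [0,-1.8,5],
    [0,-1.8,20],
    [0,-1.8,40],
    [0,-1.8,60],
    [0,-1.8,80],
    [0,-1.8,95],
    [0,-1.8,105],
    [0,-1.8,110],
    [0,-1.8,110],
    [0,-1.8,110],
    [0,-1.8,110],
    [0,-1.8,110],
    [0,-1.8,110],
  ],
  twist=[0,0,0,0,0,0,0,0,0,0,0,0,0],
)

```text
time_s: 7.33
tool_pos: [0.479, -0.1935, 0.0702]
orientation: [3.14, 0.0, 1.495]
force: [-0.3, 0.5, -3.0]
opening: 0.0306
gripper_force: 40.1
```

Run:
```python
from h import *
goto([.4785,-.194,.0616],85.7)
import cv2
from rig import optics
a=cv2.imread('pics/w3.png')
snap('pics/w4')
w=cv2.imread('pics/w4.png')[0:300,100:412]
s=cv2.resize(optics.camera("side")["frame"][220:350,210:370,::-1],(488,396),interpolation=cv2.INTER_CUBIC)
v=np.zeros((396,800,3),np.uint8);v[:300,:312]=w;v[:,312:]=s
cv2.imwrite('pics/w4b.png',v)
```

```text
t 7.33 pos [ 0.479  -0.1935  0.0702] rpy [1.7992e+02 3.0000e-02 8.5640e+01] F [-0.26  0.51 -3.04] open 0.0306 travel [-0.5 -0.5  8.6] twist -0.06
```

View pics/w4b.png

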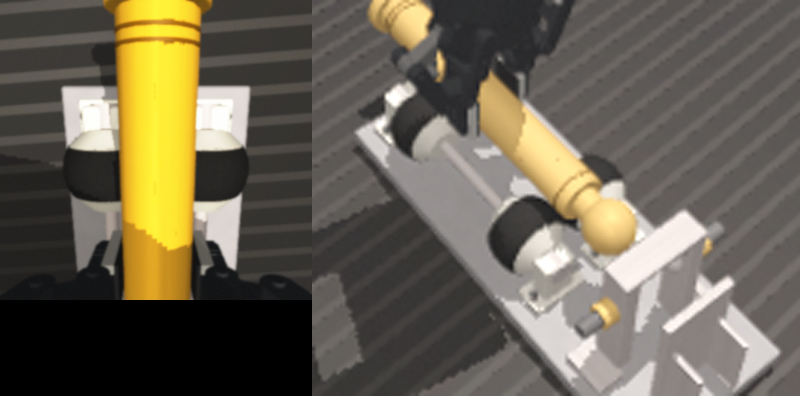

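Both views: the column hangs just above the dip, the ball short of the bridge. The wheels' outer edges in the wrist crop are 63 and 249 (centre 156) and the column's centre about 158. I'll measure this more finely.

Run:
```python
import cv2,numpy as np
im=cv2.imread('pics/w4.png').astype(int)
g=cv2.GaussianBlur(im.astype(np.float32),(0,0),.8)
def edges(r,ch,lo,hi):
    d=np.diff(g[r-1:r+2,:,ch].mean(0));return lo+np.argmax(np.abs(d[lo:hi]))+.5
for r in(88,92,96,280,270,260):print("base",r,edges(r,0,150,185),edges(r,0,320,360))
for r in(160,164,168,172):
    row=g[r,:,0];print("whl",r,edges(r,0,150,180),edges(r,0,330,360),"col",edges(r,2,205,235),edges(r,2,285,310))
for r in(60,100,140,200):print("col",r,edges(r,2,205,235),edges(r,2,285,310))
for r in (230,):print(im[164,155:175].sum(1),im[164,335:360].sum(1))
for r in(215,220,240,280):print("col",r,edges(r,2,205,235),edges(r,2,280,310))
```

```text
base 88 161.5 349.5
base 92 161.5 349.5
base 96 161.5 349.5
base 280 155.5 359.5
base 270 176.5 335.5
base 260 175.5 324.5
whl 160 162.5 347.5 col 219.5 295.5
whl 164 162.5 348.5 col 219.5 295.5
whl 168 162.5 348.5 col 219.5 294.5
whl 172 162.5 347.5 col 219.5 294.5
col 60 215.5 298.5
col 100 220.5 296.5
col 140 213.5 292.5
col 200 220.5 293.5
[216 231 237 238 238 236 224 196 135  96  78  73  81  82  90  92  90  93
  94  93] [106 102 104 106 102  97  95 100  93  93  86  86  90 110 135 155 154 156
 155 150 158 156 156 156 155]
col 215 222.5 295.5
col 220 224.5 292.5
col 240 222.5 291.5
col 280 223.5 290.5
```

step_arm(
  travel=[
    [0,-0.8,1],
    [0,-0.8,2.5],
    [0,-0.8,4],
    [0,-0.8,5],
    [0,-0.8,6],
    [0,-0.8,6.5],
    [0,-0.8,7],
    [0,-0.8,7],
    [0,-0.8,7],
  ],
  twist=[0,0,0,0,0,0,0,0,0],
)

```text
time_s: 8.18
tool_pos: [0.478, -0.1933, 0.0626]
orientation: [3.141, 0.0, 1.495]
force: [0.3, -0.1, -1.5]
opening: 0.0307
gripper_force: 40.2
```

step_arm(
  travel=[
    [0,0,0.3],
    [0,0,0.6],
    [0,0,0.9],
    [0,0,0.9],
    [0,0,0.9],
  ],
  twist=[0,0,0,0,0],
)

```text
time_s: 8.6
tool_pos: [0.4783, -0.1933, 0.0622]
orientation: [3.14, 0.0, 1.495]
force: [1.0, 3.4, 5.6]
opening: 0.0309
gripper_force: 41.0
```

step_arm(
  travel=[
    [0,0,-0.3],
    [0,0,-0.5],
    [0,0,-0.5],
    [0,0,-0.5],
  ],
  twist=[0,0,0,0],
)

```text
time_s: 8.93
tool_pos: [0.4782, -0.1933, 0.0623]
orientation: [3.141, 0.0, 1.495]
force: [2.3, 3.9, 2.8]
opening: 0.031
gripper_force: 40.6
```

Run:
```python
from h import *
from rig import bot
o=bot.get_obs();print(o["force"],o["wrist_torque"],o["tool_pos"],o["gripper_force"])
```

```text
[2.29747557 3.87711509 2.82214261] [ 0.38702089 -0.52273749  0.06534841] [ 0.47820936 -0.19330591  0.06226157] 40.61087608337402
```

step_arm(
  travel=[
    [0.1,0.1,-0.2],
    [0.2,0.2,-0.3],
    [0.2,0.2,-0.3],
    [0.2,0.2,-0.3],
  ],
  twist=[0,0,0,0],
)

```text
time_s: 9.27
tool_pos: [0.4781, -0.1932, 0.0623]
orientation: [3.141, 0.0, 1.495]
force: [3.8, 0.1, 1.3]
opening: 0.0305
gripper_force: 40.6
```

step_arm(
  travel=[
    [0,0.2,0],
    [0,0.4,0],
    [0,0.4,0],
    [0,0.4,0],
  ],
  twist=[0,0,0,0],
)

```text
time_s: 9.6
tool_pos: [0.4782, -0.1932, 0.0623]
orientation: [-3.141, 0.0, 1.495]
force: [3.2, -0.5, 1.2]
opening: 0.0308
gripper_force: 40.6
```

step_arm(
  travel=[
    [0,0.3,0],
    [0,0.6,0],
    [0,0.6,0],
    [0,0.6,0],
    [0,0.6,0],
  ],
  twist=[0,0,0,0,0],
)

```text
time_s: 10.02
tool_pos: [0.4784, -0.1932, 0.0622]
orientation: [-3.141, -0.0, 1.495]
force: [-1.3, -3.2, 2.9]
opening: 0.0306
gripper_force: 40.6
```

step_arm(
  travel=[
    [-0.1,-0.1,-0.1],
    [-0.2,-0.15,-0.2],
    [-0.2,-0.15,-0.2],
    [-0.2,-0.15,-0.2],
    [-0.2,-0.15,-0.2],
  ],
  twist=[0,0,0,0,0],
)

```text
time_s: 10.43
tool_pos: [0.4784, -0.1932, 0.0623]
orientation: [-3.141, -0.0, 1.495]
force: [-1.9, -3.4, 0.2]
opening: 0.0306
gripper_force: 40.5
```

Run:
```python
from rig import bot
o=bot.get_obs();print(o["force"],o["wrist_torque"],o["tool_pos"])
```

```text
[-1.88019193 -3.42766375  0.22736254] [-0.38502583  0.2661223   0.07768223] [ 0.47841867 -0.19316779  0.0623282 ]
```

step_arm(
  travel=[
    [-0.1,-0.1,0],
    [-0.2,-0.25,0],
    [-0.2,-0.25,0],
    [-0.2,-0.25,0],
    [-0.2,-0.25,0],
  ],
  twist=[0,0,0,0,0],
)

```text
time_s: 10.85
tool_pos: [0.4784, -0.1933, 0.0624]
orientation: [-3.141, -0.0, 1.495]
force: [-0.3, -0.2, -0.8]
opening: 0.0308
gripper_force: 40.2
```

step_arm(
  travel=[
    [0,0,0],
    [0,0,0],
  ],
  twist=[0,0],
  force=20,
)

```text
time_s: 11.02
tool_pos: [0.4784, -0.1933, 0.0624]
orientation: [-3.141, -0.0, 1.495]
force: [1.3, 0.6, -2.4]
opening: 0.0307
gripper_force: 40.2
```

step_arm(
  travel=[
    [0,0,0],
    [0,0,0],
    [0,0,0],
  ],
  twist=[0,0,0],
  claw=33.5,
)

```text
time_s: 11.27
tool_pos: [0.4788, -0.1936, 0.0627]
orientation: [3.141, 0.0, 1.495]
force: [1.0, 0.2, -0.0]
opening: 0.0335
gripper_force: 0.0
```

step_arm(
  travel=[
    [0,0,0],
    [0,0,0],
    [0,0,0],
    [0,0,0],
    [0,0,0],
  ],
  twist=[0,0,0,0,0],
  claw=55,
)

```text
time_s: 11.68
tool_pos: [0.4785, -0.1935, 0.0626]
orientation: [3.142, 0.0, 1.495]
force: [0.7, 0.9, 0.7]
opening: 0.0546
gripper_force: 0.0
```

Run:
```python
from h import *
import cv2
goto([.4785,-.194,.0616],85.7)
for i in(5,6):
    snap(f'pics/w{i}')
    g=cv2.GaussianBlur(cv2.imread(f'pics/w{i}.png').astype(np.float32),(0,0),.8)
    def e(r,lo,hi):
        d=np.diff(g[r-1:r+2,:,2].mean(0));return lo+np.argmax(np.abs(d[lo:hi]))+.5
    print([(r,e(r,200,240),e(r,280,315)) for r in(60,165,200,240)])
```

```text
t 11.68 pos [ 0.4785 -0.1935  0.0626] rpy [180.     0.    85.65] F [0.65 0.91 0.7 ] open 0.0546 travel [-0.5  0.   1. ] twist -0.05
[(60, np.float64(214.5), np.float64(297.5)), (165, np.float64(218.5), np.float64(294.5)), (200, np.float64(219.5), np.float64(292.5)), (240, np.float64(201.5), np.float64(312.5))]
[(60, np.float64(214.5), np.float64(297.5)), (165, np.float64(218.5), np.float64(294.5)), (200, np.float64(219.5), np.float64(292.5)), (240, np.float64(201.5), np.float64(312.5))]
```

step_arm(
  travel=[
    [0,0,-3],
    [0,0,-10],
    [0,0,-22],
    [0,0,-38],
    [0,0,-54],
    [0,0,-66],
    [0,0,-72],
    [0,0,-72],
    [0,0,-72],
  ],
  twist=[0,0,0,0,0,0,0,0,0],
)

```text
time_s: 12.53
tool_pos: [0.4785, -0.1935, 0.1348]
orientation: [3.141, 0.0, 1.495]
force: [-0.3, -0.6, -0.2]
opening: 0.0547
gripper_force: 0.0
```

step_arm(
  travel=[
    [10,0,0],
    [30,0,0],
    [60,0,0],
    [90,0,0],
    [120,0,0],
    [142,0,0],
    [155,0,0],
    [155,0,0],
    [155,0,0],
    [155,0,0],
  ],
  twist=[0,0,0,0,0,0,0,0,0,0],
  claw=0,
)

```text
time_s: 13.37
tool_pos: [0.4898, -0.039, 0.134]
orientation: [-3.14, 0.0, 1.495]
force: [-0.1, 0.2, -0.5]
opening: 0.0001
gripper_force: 0.0
```

Run:
```python
from h import *
import cv2
from rig import optics
goto([.4785,-.194,.064],85.7)
a=optics.camera("side")["frame"][200:350,200:370,::-1];b=optics.camera("top")["frame"][195:265,260:390,::-1]
s=cv2.resize(a,(400,353),interpolation=cv2.INTER_CUBIC);t=cv2.resize(b,(400,215),interpolation=cv2.INTER_CUBIC)
v=np.zeros((353,800,3),np.uint8);v[:,:400]=s;v[:215,400:]=t
cv2.imwrite('pics/s5.png',v)
```

```text
t 13.37 pos [ 0.4898 -0.039   0.134 ] rpy [-1.7994e+02  1.0000e-02  8.5670e+01] F [-0.07  0.17 -0.45] open 0.0001 travel [-155.4    0.5   70. ] twist -0.03
```

View pics/s5.png

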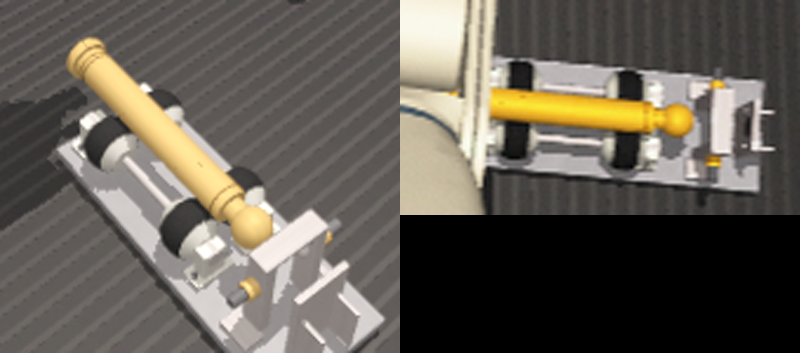

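The side and top views show the column lying still in the dip on all four wheels, the ball short of the bridge (side crop, ball at (253,225)). The closed fingers are behind the foot; next I lower them and push.

step_arm(
  travel=[
    [0,0,10],
    [0,0,25],
    [0,0,42],
    [0,0,57],
    [0,0,66],
    [0,0,69],
    [0,0,69],
    [0,0,69],
  ],
  twist=[0,0,0,0,0,0,0,0],
)

```text
time_s: 14.13
tool_pos: [0.4904, -0.0392, 0.0656]
orientation: [3.141, 0.0, 1.494]
force: [-0.6, -0.4, 0.7]
opening: -0.0
gripper_force: 0.0
```

step_arm(
  travel=[
    [-4,0,0],
    [-10,0,0],
    [-14,0,0],
    [-17,0,0],
    [-20,0,0],
    [-23,0,0],
    [-26,0,0],
    [-29,0,0],
    [-32,0,0],
    [-35,0,0],
    [-38,0,0],
    [-40,0,0],
    [-40,0,0],
    [-40,0,0],
  ],
  twist=[0,0,0,0,0,0,0,0,0,0,0,0,0,0],
)

```text
time_s: 15.3
tool_pos: [0.4872, -0.0792, 0.0655]
orientation: [-3.142, 0.0, 1.495]
force: [-0.8, 0.6, -0.3]
opening: -0.0003
gripper_force: 0.0
```

Run:
```python
from h import *
import cv2
from rig import optics
goto([.4785,-.194,.064],85.7)
a=optics.camera("side")["frame"][200:350,200:370,::-1]
v=cv2.resize(a,(680,600),interpolation=cv2.INTER_CUBIC)
cv2.imwrite('pics/s6.png',v)
```

```text
t 15.3 pos [ 0.4872 -0.0792  0.0655] rpy [-1.800e+02  2.000e-02  8.565e+01] F [-0.76  0.59 -0.33] open -0.0003 travel [-1.151e+02  1.000e-01  1.500e+00] twist -0.05
```

View pics/s6.png

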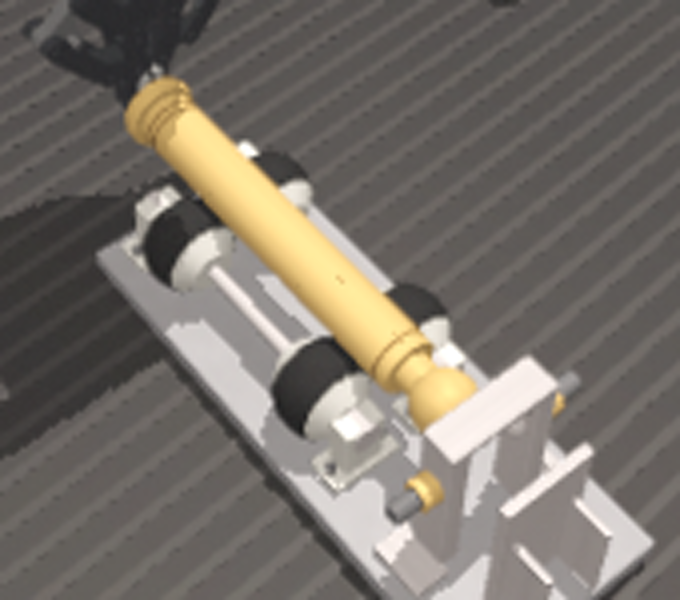

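The fingers are on the foot face and the ball (440,395) is just entering the bridge, in line. I carry on pushing.

step_arm(
  travel=[
    [-2,0,0],
    [-4.5,0,0],
    [-7,0,0],
    [-9.5,0,0],
    [-12,0,0],
    [-14.5,0,0],
    [-17,0,0],
    [-19.5,0,0],
    [-22,0,0],
    [-24.5,0,0],
    [-27,0,0],
    [-29,0,0],
    [-31,0,0],
    [-33,0,0],
    [-35,0,0],
  ],
  twist=[0,0,0,0,0,0,0,0,0,0,0,0,0,0,0],
)

```text
time_s: 16.6
tool_pos: [0.4845, -0.1136, 0.0656]
orientation: [-3.142, -0.0, 1.495]
force: [1.2, 4.7, -0.0]
opening: -0.0004
gripper_force: 2.3
```

step_arm(
  travel=[
    [-1,0,0],
    [-2,0,0],
    [-3,0,0],
    [-4,0,0],
    [-5,0,0],
    [-6,0,0],
    [-6,0,0],
  ],
  twist=[0,0,0,0,0,0,0],
)

```text
time_s: 17.18
tool_pos: [0.4841, -0.12, 0.0655]
orientation: [3.142, 0.0, 1.495]
force: [-0.2, 1.7, 0.3]
opening: 0.0002
gripper_force: 0.8
```

Run:
```python
from h import *
import cv2
from rig import optics
goto([.4785,-.194,.064],85.7)
a=optics.camera("side")["frame"][270:350,270:370,::-1];b=optics.camera("top")["frame"][205:265,310:385,::-1]
v=np.hstack([cv2.resize(a,(400,320),interpolation=cv2.INTER_CUBIC),cv2.resize(b,(400,320),interpolation=cv2.INTER_CUBIC)])
cv2.imwrite('pics/s7.png',v)
```

```text
t 17.18 pos [ 0.4841 -0.12    0.0655] rpy [1.800e+02 1.000e-02 8.565e+01] F [-0.23  1.67  0.28] open 0.0002 travel [-74.3   0.    1.5] twist -0.05
```

step_arm(
  travel=[
    [-1,0,0],
    [-2,0,0],
    [-2,0,0],
  ],
  twist=[0,0,0],
)

```text
time_s: 17.53
tool_pos: [0.4839, -0.1217, 0.0655]
orientation: [3.142, -0.0, 1.495]
force: [0.2, 3.0, 0.4]
opening: 0.0002
gripper_force: 1.5
```

step_arm(
  travel=[
    [-1,0,0],
    [-1.5,0,0],
    [-1.5,0,0],
  ],
  twist=[0,0,0],
)

```text
time_s: 17.78
tool_pos: [0.4839, -0.1219, 0.0655]
orientation: [-3.141, -0.002, 1.494]
force: [2.1, 13.5, 0.8]
opening: -0.0001
gripper_force: 6.5
```

step_arm(
  travel=[
    [-0.7,0,0],
    [-1.2,0,0],
    [-1.2,0,0],
  ],
  twist=[0,0,0],
)

```text
time_s: 18.03
tool_pos: [0.4838, -0.1221, 0.0655]
orientation: [-3.141, -0.003, 1.494]
force: [3.1, 21.1, 2.7]
opening: -0.0
gripper_force: 10.4
```

Run:
```python
from h import *
import cv2
from rig import optics
goto([.4785,-.194,.064],85.7)
a=optics.camera("side")["frame"][270:350,270:370,::-1];b=optics.camera("top")["frame"][205:265,310:385,::-1]
v=np.hstack([cv2.resize(a,(400,320),interpolation=cv2.INTER_CUBIC),cv2.resize(b,(400,320),interpolation=cv2.INTER_CUBIC)])
cv2.imwrite('pics/s8.png',v)
```

```text
t 18.03 pos [ 0.4838 -0.1221  0.0655] rpy [-179.97   -0.18   85.59] F [ 3.1  21.05  2.69] open -0.0 travel [-72.1   0.3   1.3] twist -0.11
```

View pics/s8.png

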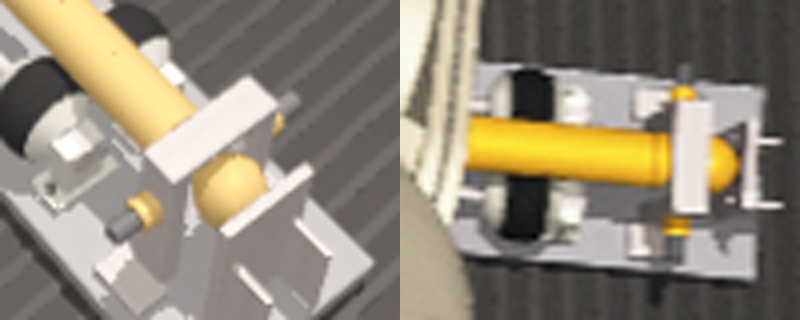

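The ball is through the bridge and against the stop plate, and 21 N moves it no further, so it is home. I back off and clear the arm.

step_arm(
  travel=[
    [1,0,0],
    [3,0,0],
    [8,0,0],
    [20,0,0],
    [40,0,0],
    [50,0,-10],
    [50,0,-35],
    [50,0,-65],
    [50,0,-80],
    [50,0,-80],
    [50,0,-80],
    [50,0,-80],
  ],
  twist=[0,0,0,0,0,0,0,0,0,0,0,0],
)

```text
time_s: 19.13
tool_pos: [0.4871, -0.0742, 0.1453]
orientation: [-3.141, 0.0, 1.495]
force: [-0.1, -0.8, -0.6]
opening: -0.0003
gripper_force: 0.0
```

Run:
```python
from h import *
import cv2
from rig import optics
goto([.4785,-.194,.064],85.7)
a=optics.camera("side")["frame"][:,:,::-1];cv2.imwrite('pics/s9.png',a)
a=a[270:350,270:370]
o=cv2.imread('pics/s8.png')[:,:400]
n=cv2.resize(a,(400,320),interpolation=cv2.INTER_CUBIC)
print(np.abs(n.astype(int)-o)[100:260,150:320].mean())
cv2.imwrite('pics/s10.png',np.hstack([o,n]))
```

```text
t 19.13 pos [ 0.4871 -0.0742  0.1453] rpy [-179.97    0.     85.66] F [-0.12 -0.82 -0.61] open -0.0003 travel [-120.1    0.6   81.3] twist -0.04
6.354007352941177
```

View pics/s10.png

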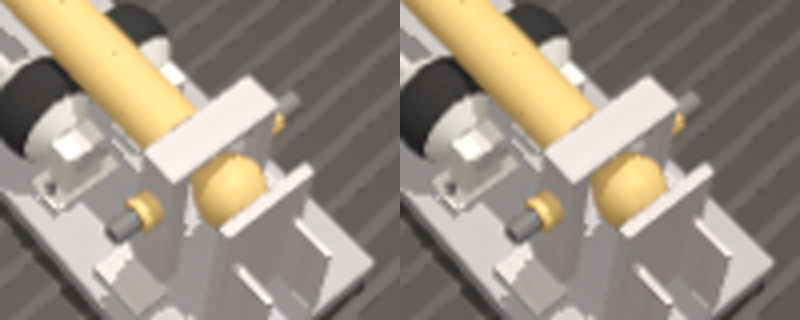

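Before and after the arm backed off, the ball sits in the same place against the stop, behind the bridge. Handing in.

```bash
python3 -c "
from rig import ticket
print(ticket.close_job())"
```

```text
the job is handed in; nothing more can be done
None
```

The column was laid on the rolls, let go and lay still, then was pushed ball-first to the end stop, where it held against 21 N and stayed put once the arm backed off; the job was handed in at about 19 s, the click and roll angles judged only from force and camera.

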